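# Cap the grinding cup and hold the bench mill on pulse

## Task

The sample in the steel grinding cup needs a short pulse of milling. With the cup still in its grey stand, screw its loose blue cap fully tight (clockwise); then carry the cup upright to the white bench mill, lower it with its two side pins through the collar's slots until it sits on the drive, and turn it clockwise against the spring to the green pulse mark, halfway to the lock, without ever reaching the red lock click. The mill runs only while it is held there, so finish while still gripping the cup at the green mark, and leave the other things on the bench alone.

Things in the scene. Friction and masses are not known exactly. Their poses are not given: they have to be found in the camera images.
- cup_center (a point): Centre of the steel grinding cup (0.25 kg with cap, 104 mm high; point on its axis 52 mm above the underside), z up the cup. Foot 53 mm across and 20 mm high, its lowest 8 mm tapering to 40 mm; body above 45 mm across. Starts upright in the stand.
- pin (a point): Tip of one of the cup's two round bayonet pins, 34.5 mm from the axis along the cup's +x (this point's x), 13 mm above the underside; the other is opposite. 8 mm diameter. A white stripe on the body stands above each pin. The cup is the same after half a turn.
- cap_grip (a point): Centre of the blue ribbed screw cap: on the cup's axis, 91 mm above the underside; 48 mm diameter, 26 mm high, top 13 mm above this point. The place to grip, for tightening and for carrying and turning the cup: once tight, turning the cap clockwise turns the whole cup.
- cap (a joint): Angle of the screw cap on the cup (rad): 0 = fully tight at its stop, larger = unscrewed; starts 0.6 to 1.2. Tightens clockwise seen from above, does not rise or come off, drags with about 0.05 N m. The white line across its top lies over the cup's white stripes when tight.
- stand_seat (a point): Centre of the floor of the fixed round grey cup stand, 6 mm above the worktop; base 92 mm across. A wall 80 mm outside, 57 mm inside rises 20 mm above the floor, with two open slots along the point's +x and -x, about 10 mm wide, that hold the pins so the cup cannot turn. The cup lifts straight out.
- drive_seat (a point): Centre of the drive seat in the fixed mill's collar, 70 mm above the worktop, where the cup's underside rests when home. Entry slots for the pins, open from above, 13 to 14 mm wide, lie along this point's +x and -x. White housing 152 mm wide, from 125 mm in front (-x) to 85 mm behind, 68 mm high.
- flange (a point): Centre of the collar's top, 24.5 mm above the seat; same axes. Flange 6 mm thick, 85 mm outside, 57 mm hole, a slot at each end of x; the pins turn beneath it. Marks clockwise from the middle of each slot: green pulse mark 0.50 to 0.90 rad (middle 0.70), red lock mark 1.40.
- run_ring (a joint): Turn of the spring ring in the collar (rad), clockwise positive, 0 at rest. The pins meet it once the cup is turned about 0.15 from mid-slot; then it follows the cup: 0.55 = middle of green. Pushes back 0.12 N m at rest, 0.20 at green, and turns the cup back if let go. Sprung balls resist from about 0.9; at about 1.0 the lock clicks and latches.
- tape_1: Roll of tape, 104 mm across, 25 mm high, a bystander.
- marker_3: Felt marker with red cap, 124 mm long, lying on the worktop, a bystander.
- timer: White countdown timer, 68 mm wide, 62 mm high, standing behind the work, a bystander.
- vial_a: White reagent vial with green band, 30 mm across, 73 mm high, a bystander.
- vial_b: Lilac reagent vial with yellow band, 31 mm across, 70 mm high, a bystander.
- dropper: Dropper bottle with black top, 29 mm across, 100 mm high, a bystander.
- tweezers: Steel forceps, 128 mm long, lying on the worktop, a bystander.
There are look-alikes about, which are no part of the job. Of the things that look like the part that bears cup_center, the largest one is meant. Leave any pink look-alike of the part that bears stand_seat alone.

How it is judged:
By the outcome, as a careful person would: the job done as asked, in the order asked, and still so for the second after the job is handed in, while the arm keeps its last pose, push and grip.
It also fails if it takes over 53 s, if anything falls off the work surface, if the arm or the gripper's body presses on something with over 40 N, if the wrist force passes 120 N, or if a joint passes its speed limit or range.

## Robot

A 6-joint arm with a two-finger parallel gripper is mounted at the origin on a cart in front of the work surface, level with it; the furniture and walls round the work are solid. World frame = base frame: x ahead of the robot, y to its left, z up, the work surface at z = 0. Lengths are in m, angles in rad, forces in N, time in s.
With the tool pointing down it reaches from about 0.35 to 0.875 m from the base axis. Payload 15.5 kg.
Tool frame: the origin (TCP) lies midway between the tips of the shut fingers; the grasp point (between the pads) lies 19 mm behind it; z points along the fingers, y is the direction in which the jaws open and shut (so a half turn about z gives the same grasp; the last joint's range is limited). The gripper opens to 85 mm and grips with 20 to 120 N. Pads are 22 mm wide; open, the fingers measure 114 mm over their backs; the gripper's body (76 mm by 85 mm) begins 54 mm behind the grasp point. The pads swing forward as they close: fully open they stand 13 mm farther back than shut.
Start: joints at [-1.381, 0.494, 1.345, -0, 1.302, -0.096], TCP at [0.176, -0.6, 0.231] pointing down, gripper open.
Joint ranges: [-2.91, 2.91], [-0.82, 2.16], [0.22, 2.67], [-1.22, 4.37], [0.12, 2.79], [-3.08, 3.08]. Speed limits (rad/s): [1.89, 1.89, 2.57, 3.01, 3.01, 3.01].

## Interface

Orientations are given as a unit quaternion [w, x, y, z].
In Python, from station import env gives the robot as it stands.
- The arm moves only by the tool move_arm, never from a script. Its argument "moves" is a list of rows, each a list of 5 numbers: the finger opening in cm, from 0 to 8.54, then the shift along the tool's x, y, z in cm, then the turn about the tool's z in degrees. In form: [[hand, tx, ty, tz, turn], ...]. A call has 1 to 8 rows; each row is the pose to reach, as a shift and turn from the pose commanded when the call began, along the tool's axes at that moment; what a row does not reach only later rows make up. A row lasts 1/12 s, in which the tool goes at most 41.7 mm and 7.16 degrees, less where a joint would pass 70% of its speed; a pose out of reach is approached as far as the arm can. A call with a gripper value outside its range is refused whole. The fingers move at their own pace and stop on an object; "squeeze" is the grip in N (left out, the last holds). Time passes only in rows, so rows that repeat a pose let the fingers close. It gives the time, the measured TCP pose, the force and the opening at its end, in the units of the state.
- env.read_state(): the state, without advancing time (a new reading comes with each control period).
- env.capture(name): name is "scene" or "top" or "wrist"; returns a dict with "img" (384x512x3 uint8, blue, green, red), "intrinsics" (3x3 intrinsics, pixels), "rvec" (rotation vector, rad) and "tvec" (3), from world to camera coordinates, as OpenCV has them; the wrist camera has in their place "T_tool_cam" (4x4, takes a point from camera to tool coordinates, whose origin is the TCP and whose axes are the flange's). Camera axes: x right, y down, z forward; pixel columns grow to the right and rows downward; lengths in m; the calibration is good to about 2 mm. A picture is of the moment at which its call begins: read the wrist's pose just before it. There is no depth.
- env.sign_off(): hands the job in, once; it reports no verdict.
The state is a dict: "clock": time; "joints": joint angles; "dq": joint speeds; "tau": joint torques, N m; "tool_pos": TCP position; "eef_rot": TCP orientation; "ft_force": force on the tool from outside, world axes, zero at the start; "wrist_torque": the same for the moment, N m; "gripper_width": finger opening in m.
Only numpy, scipy, OpenCV 4.12 (cv2) and the standard library are available. Lean on these libraries where they do the work, as an engineer would, in place of code of your own. Each camera call takes 0.05 s, during which the arm holds its last target.

## Working session

There is one attempt and no reset: what is moved stays moved. The work goes in short steps, Python scripts to look and compute and a tool call to move; the robot and the scene stay as the last step left them, time stands still between calls to the robot, and variables do not carry over. Pictures are saved under pics/ and viewed, and the job is handed in when it is done.

Besides the shell and the picture viewer there is one more tool, called as name(argument=value, ...) on one line, values as JSON. move_arm: Moves the arm, as the interface text tells. Its arguments: {"type":"object","properties":{"moves":{"type":"array","items":{"type":"array","items":{"type":"number"}}},"squeeze":{"type":"number"}},"required":["moves"]}

```bash
ls; mkdir -p pics; cat > h.py <<'E'
import cv2, numpy as np, json
from station import env
def snap(n,tag):
    s=env.read_state(); c=env.capture(n); cv2.imwrite(f'pics/{tag}.png',c['img'])
    d={k:np.array(v).tolist() for k,v in c.items() if k!='img'}; d['state']={k:np.array(v).tolist() for k,v in s.items()}
    json.dump(d,open(f'pics/{tag}.json','w')); return c,s
E
python3 - <<'E'
from h import *
for n in ['scene','top']:
    c,s=snap(n,n+'0'); print(n,c['intrinsics'],c['rvec'],c['tvec'])
    cv2.imwrite(f'pics/{n}0b.png',cv2.resize(c['img'],(800,600),interpolation=cv2.INTER_CUBIC))
print(s)
E
```

```text
pics
scene [[384.09230477   0.         257.00652561]
 [  0.         384.09230477 193.63938819]
 [  0.           0.           1.        ]] [ 1.13848934 -2.09126991  1.20226704] [0.3158739  0.32779679 0.77062963]
top [[390.34622635   0.         257.39352926]
 [  0.         390.34622635 192.07595209]
 [  0.           0.           1.        ]] [ 2.17772443 -2.1440177   0.12232767] [-0.02940674  0.62250219  1.58109134]
{'clock': 0.05, 'joints': array([-1.38144801e+00,  4.94179070e-01,  1.34611838e+00,  5.01004732e-06,
        1.30252760e+00, -9.55141912e-02]), 'dq': array([ 8.26148068e-04,  7.18358915e-04, -1.42628383e-03, -4.73253911e-05,
       -3.08701458e-04,  1.48875657e-03]), 'tau': array([ 1.04270504e-03, -8.84438324e+01, -3.84987438e+01, -6.88118234e-05,
        4.98844951e-03,  8.44191021e-06]), 'tool_pos': array([ 0.17556865, -0.59945683,  0.23070714]), 'eef_rot': array([-6.15634687e-04,  9.89873712e-01,  1.41949482e-01, -2.64873112e-05]), 'ft_force': array([ 0.35506394, -0.4422633 ,  0.32832081]), 'wrist_torque': array([-0.0004198 ,  0.02982717, -0.00422756]), 'gripper_width': 0.08540028489112739}
```

View pics/scene0b.png

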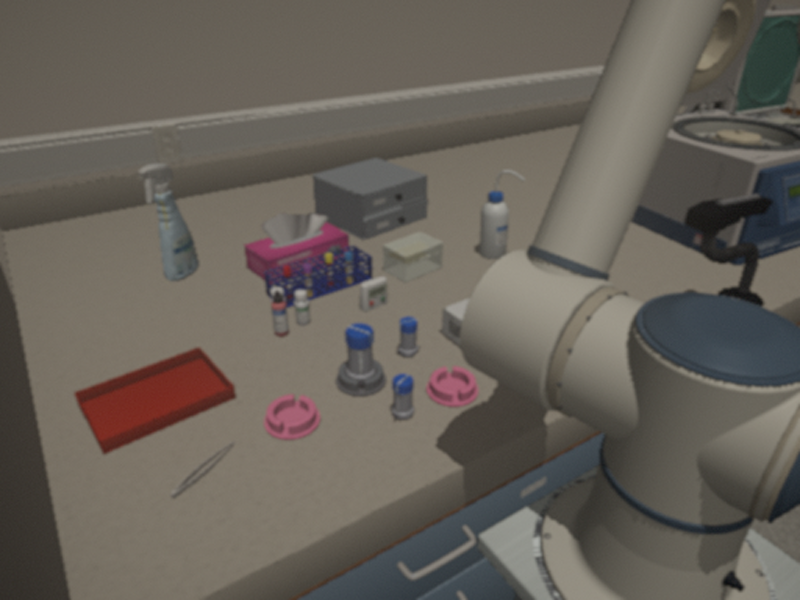

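View pics/top0b.png

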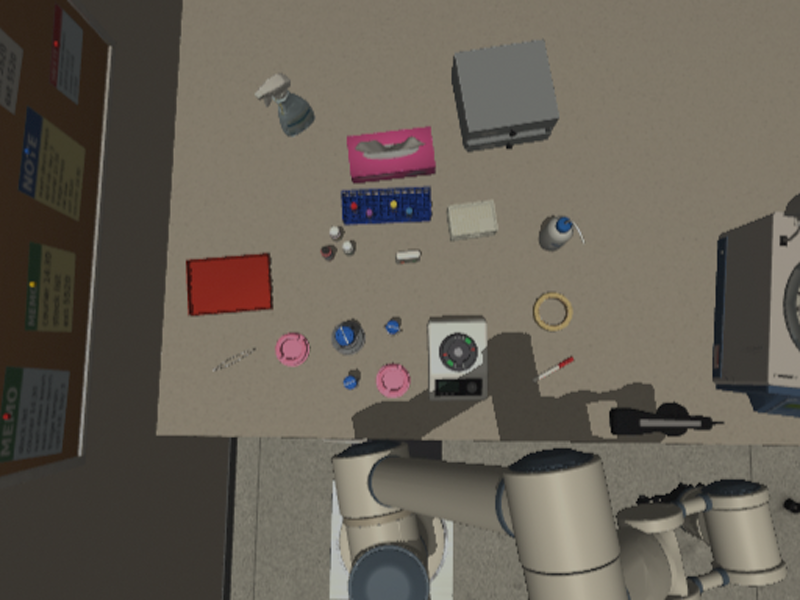

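The candidates for the cup are the blue-capped one in the grey stand (top view 800-px: 347,337) and two smaller free-standing ones at (393,326) and (351,381). The largest is the one in the grey stand. The pink rings at (293,349) and (393,380) are decoy stands. The mill is at (458,352). I'll check this choice in a close crop.

```bash
python3 - <<'E'
import cv2,numpy as np
t=cv2.imread('pics/top0.png'); 
a=cv2.resize(t[195:260,195:260],(520,520),interpolation=cv2.INTER_CUBIC)
b=cv2.resize(t[195:260,262:322],(280*60//35*1,520),interpolation=cv2.INTER_CUBIC)
s=cv2.imread('pics/scene0.png')
cv2.imwrite('pics/c1.png',a)
cv2.imwrite('pics/c2.png',cv2.resize(t[195:260,262:327],(520,520),interpolation=cv2.INTER_CUBIC))
cv2.imwrite('pics/c3.png',cv2.resize(s[200:275,195:285],(720,600),interpolation=cv2.INTER_CUBIC))
E
```

```text
(no output)
```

View pics/c1.png

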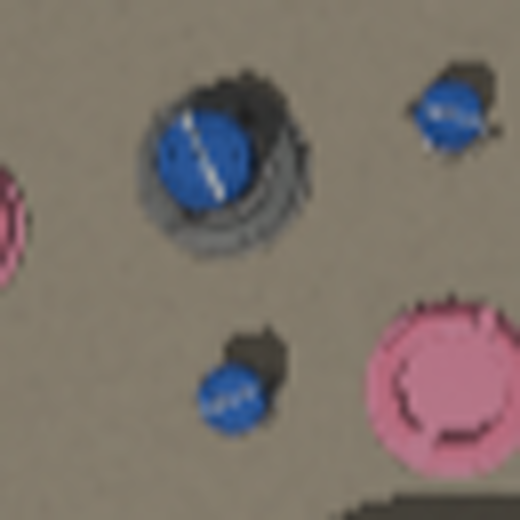

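View pics/c2.png

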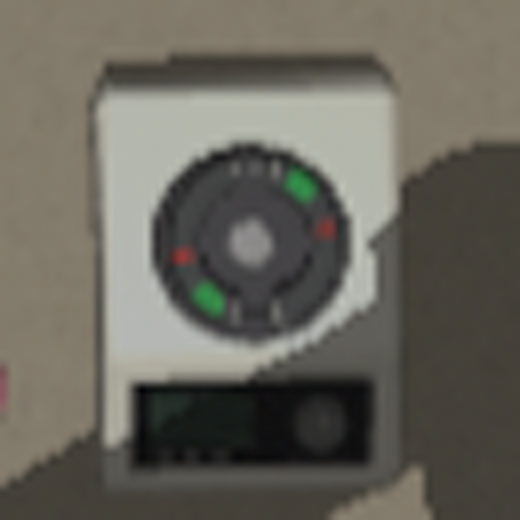

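View pics/c3.png

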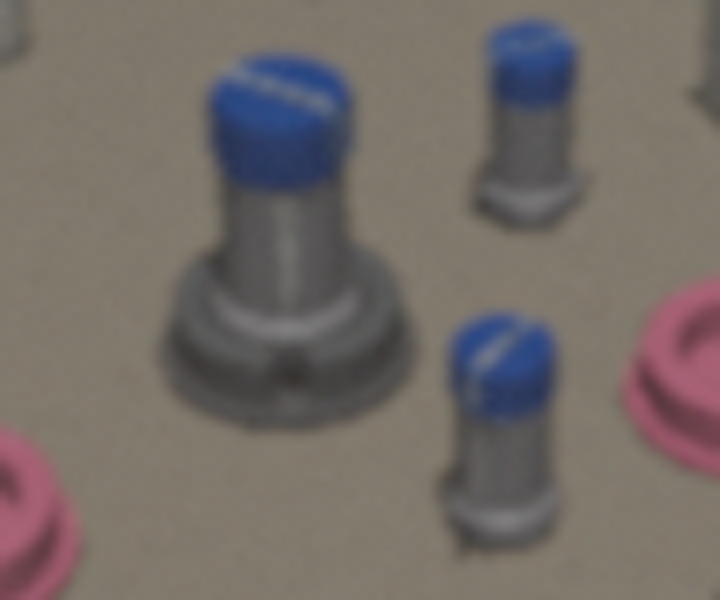

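The crops show that the cup in the grey stand, with its cap at crop (205,160), is clearly the largest. Its white line runs from (185,115) to (222,200). The mill's collar is at crop2 (250,242), with slots near (258,168) and (257,312). Next, positions.

```bash
cat >> h.py <<'E'
from scipy.spatial.transform import Rotation as R
def cam(tag):
    d=json.load(open(f'pics/{tag}.json')); K=np.array(d['intrinsics'])
    if 'rvec' in d:
        Rw=cv2.Rodrigues(np.array(d['rvec']))[0]; t=np.array(d['tvec']).ravel()
        return K,Rw,t
    s=d['state']; w,x,y,z=s['eef_rot']; T=np.eye(4); T[:3,:3]=R.from_quat([x,y,z,w]).as_matrix(); T[:3,3]=s['tool_pos']
    M=np.linalg.inv(T@np.array(d['T_tool_cam'])); return K,M[:3,:3],M[:3,3]
def onz(tag,uv,z):
    K,Rw,t=cam(tag); r=Rw.T@np.linalg.inv(K)@np.array([uv[0],uv[1],1]); c=-Rw.T@t
    return c+r*(z-c[2])/r[2]
def proj(tag,p):
    K,Rw,t=cam(tag); q=K@(Rw@np.array(p)+t); return q[:2]/q[2]
E
python3 - <<'E'
from h import *
f=lambda x,y,s,ox,oy:((x+.5)/s-.5+ox,(y+.5)/s-.5+oy)
a=lambda x,y:f(x,y,8,195,195)
b=lambda x,y:f(x,y,8,262,195)
c=lambda x,y:f(x,y,8,195,200)
print('cap top',onz('top0',a(205,160),.110))
p,q=onz('top0',a(185,115),.11),onz('top0',a(222,200),.11);print('line',p,q,np.degrees(np.arctan2(*(p-q)[[1,0]])))
print('stand base',onz('top0',a(224,172),.006))
print('collar', onz('top0',b(251,242),.0945))
for n,xy in dict(g1=(300,184),g2=(209,299),r1=(326,228),r2=(182,256),s1a=(237,168),s1b=(276,168),s2a=(236,312),s2b=(277,312)).items():
    print(n,onz('top0',b(*xy),.0945))
print('scene cap top',onz('scene0',c(283,85),.110))
print('scene stripe',[onz('scene0',c(283,y),.05) for y in(200,)], 'slot', onz('scene0',c(288,370),.015))
print('small', onz('top0',a(450,118),.08),onz('top0',a(234,398),.08))
E
```

```text
cap top [0.52318129 0.12472448 0.11      ]
line [0.54514112 0.13514477 0.11      ] [0.50371688 0.11587225 0.11      ] 24.950081377627765
stand base [0.5229138  0.12475172 0.006     ]
collar [ 0.48803808 -0.16239288  0.0945    ]
g1 [ 0.51704896 -0.18649874  0.0945    ]
g2 [ 0.45969394 -0.14183565  0.0945    ]
r1 [ 0.4955174  -0.19942105  0.0945    ]
r2 [ 0.48061231 -0.12836276  0.0945    ]
s1a [ 0.52448225 -0.15526873  0.0945    ]
s1b [ 0.52478364 -0.17458516  0.0945    ]
s2a [ 0.45352823 -0.15518137  0.0945    ]
s2b [ 0.45384465 -0.17538122  0.0945    ]
scene cap top [0.52148997 0.12502976 0.11      ]
scene stripe [array([0.53864313, 0.11736842, 0.05      ])] slot [0.49371872 0.14210834 0.015     ]
small [0.5478253  0.00545341 0.08      ] [0.40708783 0.11012285 0.08      ]
```

```bash
python3 - <<'E'
from h import *
c,s=snap('wrist','w0'); print(np.round(c['T_tool_cam'],4),c['intrinsics'])
cat=0
from scipy.spatial.transform import Rotation as R
E
cat >> h.py <<'E'
def rel(target,yaw=None):
    s=env.read_state(); w,x,y,z=s['eef_rot']; M=R.from_quat([x,y,z,w]).as_matrix()
    d=M.T@(np.array(target)-s['tool_pos'])*100
    y0=np.degrees(np.arctan2(M[1,0],M[0,0]))
    print('t',round(s['clock'],2),'pos',np.round(s['tool_pos'],4),'yaw',round(y0,2),'z',np.round(M[:,2],4),'rel cm',np.round(d,2),'turn',None if yaw is None else round(y0-yaw,1),'q6',round(s['joints'][5],3))
E
python3 -c "
from h import *
rel([0.489,-0.163,0.26],10)"
```

```text
[[-9.000e-04 -9.471e-01 -3.209e-01  8.100e-02]
 [ 1.000e+00 -5.000e-04 -1.200e-03  1.100e-03]
 [ 1.000e-03 -3.209e-01  9.471e-01 -1.430e-01]
 [ 0.000e+00  0.000e+00  0.000e+00  1.000e+00]] [[279.5720505    0.         257.75134571]
 [  0.         279.5720505  191.03672881]
 [  0.           0.           1.        ]]
t 0.15 pos [ 0.1756 -0.5996  0.2309] yaw 16.32 z [-1.e-04  9.e-04 -1.e+00] rel cm [ 42.35 -33.09  -2.88] turn 6.3 q6 -0.096
```

View pics/w0.png

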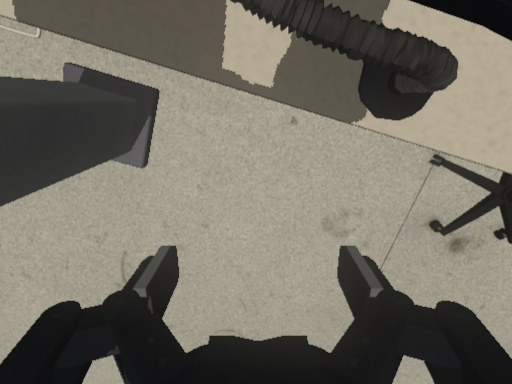

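```bash
python3 - <<'E'
from h import *
k=.64
print('base',onz('scene0',(740*k,298*k),0.0))
for z in (0,.1,.2,.3): print(z,'top: left',onz('top0',(612*k,420*k),z)[:2],'mid',onz('top0',(675*k,415*k),z)[:2],'right',onz('top0',(722*k,424*k),z)[:2])
for u in [(690,215),(770,200),(745,245)]:
  for z in (.1,.2,.3): print(u,z,onz('scene0',(u[0]*k,u[1]*k),z)[:2])
s=cv2.imread('pics/scene0.png'); t=cv2.imread('pics/top0.png')
o=np.hstack([cv2.resize(s[110:200,412:512],(400,360),interpolation=2),cv2.resize(t[240:330,380:480],(400,360),interpolation=2)])
cv2.imwrite('pics/c4.png',o)
E
```

```text
base [ 0.32018221 -0.74121366  0.        ]
0 top: left [ 0.31602804 -0.58033304] mid [ 0.33171584 -0.74756406] right [ 0.31019562 -0.87101427]
0.1 top: left [ 0.32338437 -0.54650213] mid [ 0.33811687 -0.70354973] right [ 0.31790711 -0.81948252]
0.2 top: left [ 0.3307407  -0.51267122] mid [ 0.3445179  -0.65953541] right [ 0.3256186  -0.76795078]
0.3 top: left [ 0.33809704 -0.47884031] mid [ 0.35091894 -0.61552108] right [ 0.3333301  -0.71641904]
(690, 215) 0.1 [ 0.54530766 -0.8448996 ]
(690, 215) 0.2 [ 0.40703544 -0.60226347]
(690, 215) 0.3 [ 0.26876322 -0.35962735]
(770, 200) 0.1 [ 0.49511678 -1.12249451]
(770, 200) 0.2 [ 0.36563783 -0.83122468]
(770, 200) 0.3 [ 0.23615889 -0.53995485]
(745, 245) 0.1 [ 0.36826431 -0.79027877]
(745, 245) 0.2 [ 0.2610095  -0.55721204]
(745, 245) 0.3 [ 0.15375469 -0.3241453 ]
```

View pics/c4.png

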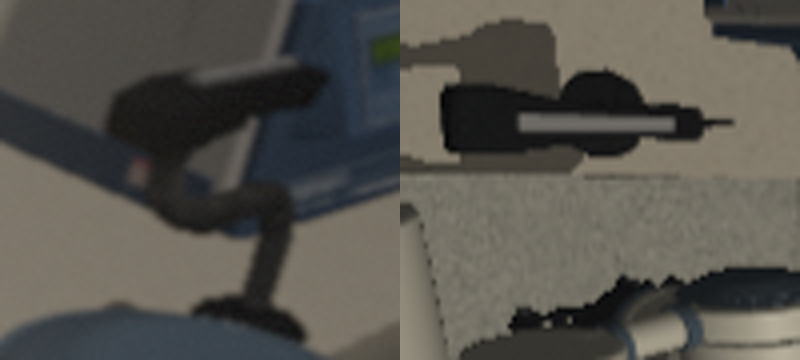

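```bash
python3 -c "
from h import *
rel([0.28,-0.33,0.25],10)"
```

```text
t 0.15 pos [ 0.1756 -0.5996  0.2309] yaw 16.32 z [-1.e-04  9.e-04 -1.e+00] rel cm [ 17.6  -22.94  -1.89] turn 6.3 q6 -0.096
```

move_arm(moves=[[8.5,17.6,-22.9,-1.9,0],[8.5,17.6,-22.9,-1.9,0],[8.5,17.6,-22.9,-1.9,0],[8.5,17.6,-22.9,-1.9,0],[8.5,17.6,-22.9,-1.9,0],[8.5,17.6,-22.9,-1.9,0],[8.5,17.6,-22.9,-1.9,0]])

```text
clock: 0.73
tool_pos: [0.2803, -0.3284, 0.2503]
eef_rot: [-0.0, 0.99, 0.142, 0.0]
ft_force: [1.3, 0.5, -0.2]
gripper_width: 0.0851
```

```bash
python3 -c "
from h import *
rel([0.489,-0.163,0.22],16)"
```

```text
t 0.73 pos [ 0.2803 -0.3284  0.2503] yaw 16.3 z [ 0.e+00  2.e-04 -1.e+00] rel cm [ 24.67 -10.02   3.04] turn 0.3 q6 0.283
```

move_arm(moves=[[8.5,24.7,-10,3,0],[8.5,24.7,-10,3,0],[8.5,24.7,-10,3,0],[8.5,24.7,-10,3,0],[8.5,24.7,-10,3,0],[8.5,24.7,-10,3,0],[8.5,24.7,-10,3,0],[8.5,24.7,-10,3,0]])

```text
clock: 1.4
tool_pos: [0.4916, -0.1626, 0.2195]
eef_rot: [-0.0, 0.99, 0.144, 0.0]
ft_force: [-0.6, -0.8, -0.9]
gripper_width: 0.0853
```

```bash
python3 -c "
from h import *
c,s=snap('wrist','w1')
cv2.imwrite('pics/w1c.png',cv2.resize(c['img'][60:310,130:430],(800,667)[:2] if 0 else (720,600),interpolation=2))
rel([0.5225,0.125,0.25],16)"
```

```text
t 1.45 pos [ 0.4901 -0.1638  0.2197] yaw 16.49 z [-6.e-04  4.e-04 -1.e+00] rel cm [ 11.3  -26.78  -3.02] turn 0.5 q6 0.845
```

View pics/w1c.png

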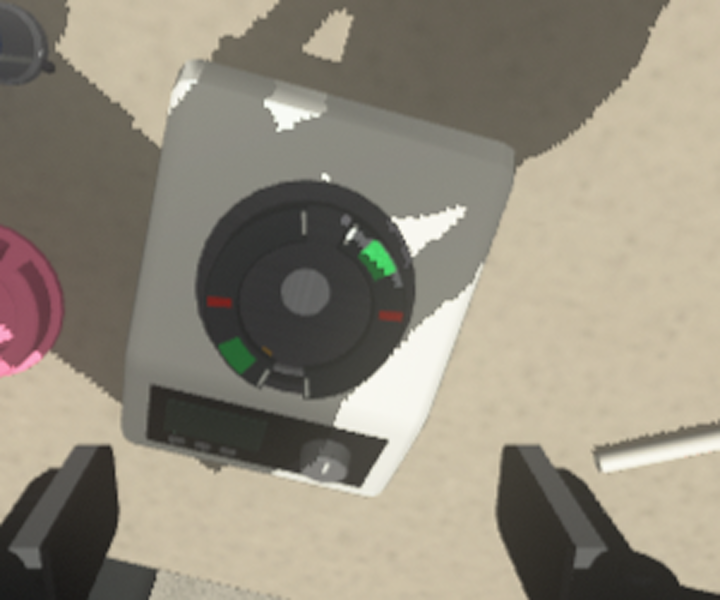

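```bash
python3 - <<'E'
from h import *
f=lambda x,y:((x+.5)/2.4-.5+130,(y+.5)/2.4-.5+60)
P={k:onz('w1',f(*v),.0945) for k,v in dict(t1a=(304,222),t1b=(352,233),t2a=(264,378),t2b=(307,387),g1=(377,258),g2=(237,355),r1=(391,316),r2=(220,301),L=(197,290),R_=(414,290),T=(305,181),B=(304,399),s1=(330,215)).items()}
c=(P['g1']+P['g2'])/2; print('c green',c,'c red',(P['r1']+P['r2'])/2,'ticks',sum(P[k] for k in('t1a','t1b','t2a','t2b'))/4,'outer',(P['L']+P['R_'])/2,(P['T']+P['B'])/2,np.linalg.norm(P['L']-P['R_']),np.linalg.norm(P['T']-P['B']))
an=lambda a,b:np.degrees(np.arctan2(*(P[a]-P[b])[[1,0]]))
print('slot from green',an('g1','g2')+40.1,'red',an('r1','r2')+80.2,'ticks',(an('t1a','t2b')+an('t1b','t2a'))/2, [np.linalg.norm(P[a]-c) for a in ('t1a','t1b','t2a','t2b','g1','r1')])
E
```

```text
c green [ 0.4853681  -0.16426498  0.0945    ] c red [ 0.4850758  -0.16457954  0.0945    ] ticks [ 0.48530668 -0.16458798  0.0945    ] outer [ 0.4928232  -0.16215105  0.0945    ] [ 0.4902327  -0.16248033  0.0945    ] 0.09036873960538346 0.09492472569548353
slot from green 2.6465419215331565 red 1.4212606077954177 ticks 1.9392757757226349 [np.float64(0.03630578350932202), np.float64(0.037031902544112656), np.float64(0.03691442995675407), np.float64(0.03650805752950861), np.float64(0.036395296908406205), np.float64(0.03633919566267195)]
```

```bash
python3 - <<'E'
from h import *
c,s=snap('wrist','w2'); print(s['tool_pos'],s['dq'])
cv2.imwrite('pics/w2c.png',cv2.resize(c['img'][60:310,130:430],(720,600),interpolation=2))
rel([0.5225,0.125,0.25],16)
E
```

```text
[ 0.49009626 -0.16380761  0.21972365] [-0.04851502 -0.02301319  0.02649947 -0.00990878  0.00372753 -0.02478337]
t 1.5 pos [ 0.4892 -0.1647  0.2199] yaw 16.42 z [-9.e-04  2.e-04 -1.e+00] rel cm [ 11.38 -26.85  -3.01] turn 0.4 q6 0.844
```

View pics/w2c.png

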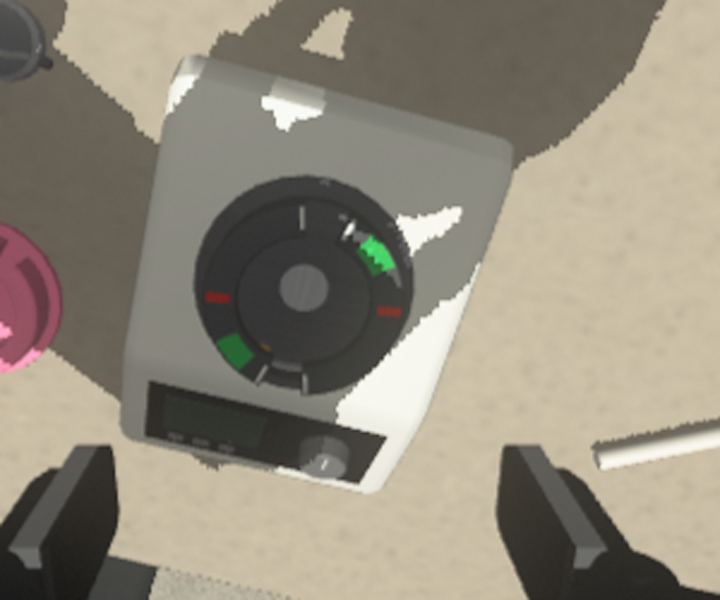

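```bash
python3 - <<'E'
from h import *
f=lambda x,y:((x+.5)/2.4-.5+130,(y+.5)/2.4-.5+60)
P={k:onz('w2',f(*v),.0945) for k,v in dict(t1a=(302,217),t1b=(350,229),t2a=(261,374),t2b=(305,383),g1=(377,254),g2=(235,351),r1=(389,312),r2=(218,297),ctr=(304,288)).items()}
c=(P['g1']+P['g2'])/2; print('c green',c,'c red',(P['r1']+P['r2'])/2,'ticks',sum(P[k] for k in('t1a','t1b','t2a','t2b'))/4)
an=lambda a,b:np.degrees(np.arctan2(*(P[a]-P[b])[[1,0]]))
print('slot from green',an('g1','g2')+40.1,'red',an('r1','r2')+80.2,'ticks',(an('t1a','t2b')+an('t1b','t2a'))/2, [np.linalg.norm(P[a]-c) for a in ('t1a','t1b','t2a','t2b','g1','r1')])
for z in (.06,.07,.08): print('hub',z,onz('w2',f(304,288),z), onz('top0',(262+250.5/8-.5,195+242.5/8-.5),z))
E
```

```text
c green [ 0.48531747 -0.16460368  0.0945    ] c red [ 0.48490995 -0.1645254   0.0945    ] ticks [ 0.48520586 -0.16440083  0.0945    ]
slot from green 2.1774824133406625 red 1.4027951349791579 ticks 1.6972175853248395 [np.float64(0.036606711318647095), np.float64(0.036743081591822366), np.float64(0.037253863901598516), np.float64(0.036392867447331556), np.float64(0.036674861515292194), np.float64(0.03588324563769285)]
hub 0.06 [ 0.48204823 -0.16522739  0.06      ] [ 0.48917162 -0.16495582  0.06      ]
hub 0.07 [ 0.48489455 -0.164457    0.07      ] [ 0.48884082 -0.16406976  0.07      ]
hub 0.08 [ 0.48774086 -0.16368661  0.08      ] [ 0.48851002 -0.16318371  0.08      ]
```

```bash
python3 -c "
from h import *
rel([0.5225,0.125,0.235],16)"
```

```text
t 1.5 pos [ 0.4892 -0.1647  0.2199] yaw 16.42 z [-9.e-04  2.e-04 -1.e+00] rel cm [ 11.38 -26.85  -1.51] turn 0.4 q6 0.844
```

move_arm(moves=[[8.5,11.4,-26.8,-1.5,0],[8.5,11.4,-26.8,-1.5,0],[8.5,11.4,-26.8,-1.5,0],[8.5,11.4,-26.8,-1.5,0],[8.5,11.4,-26.8,-1.5,0],[8.5,11.4,-26.8,-1.5,0],[8.5,11.4,-26.8,-1.5,0],[8.5,11.4,-26.8,-1.5,0]])

```text
clock: 2.17
tool_pos: [0.5234, 0.1289, 0.2359]
eef_rot: [-0.001, 0.99, 0.143, 0.001]
ft_force: [-1.1, -0.9, -0.3]
gripper_width: 0.0852
```

move_arm(moves=[[8.5,0,0,0,0],[8.5,0,0,0,0],[8.5,0,0,0,0]])

```text
clock: 2.42
tool_pos: [0.523, 0.1223, 0.2353]
eef_rot: [0.0, 0.99, 0.141, -0.0]
ft_force: [0.3, -0.9, -0.2]
gripper_width: 0.0849
```

```bash
python3 -c "
from h import *
c,s=snap('wrist','w3'); snap('scene','s3')
cv2.imwrite('pics/w3c.png',cv2.resize(c['img'][60:310,130:430],(720,600),interpolation=2))
rel([0.5225,0.125,0.235],16)"
```

```text
t 2.52 pos [0.5232 0.1224 0.2353] yaw 16.19 z [-2.e-04 -2.e-04 -1.e+00] rel cm [ 0.01 -0.27  0.03] turn 0.2 q6 1.407
```

View pics/w3c.png

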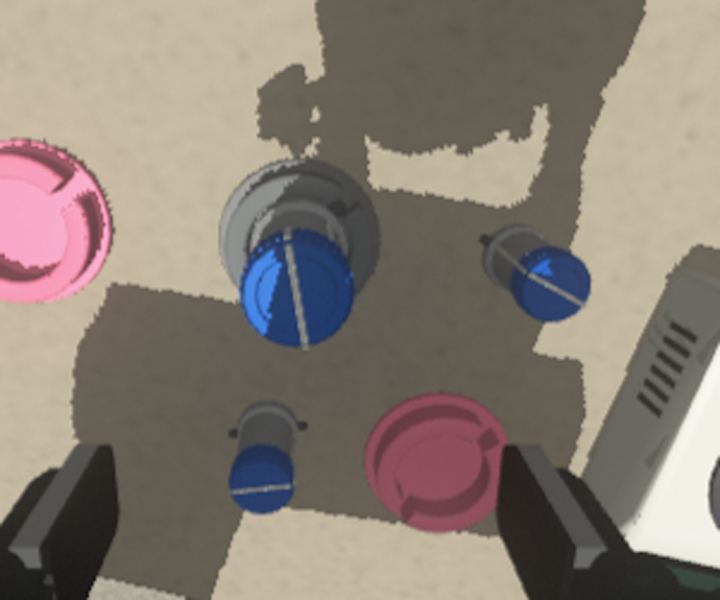

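View pics/s3.png

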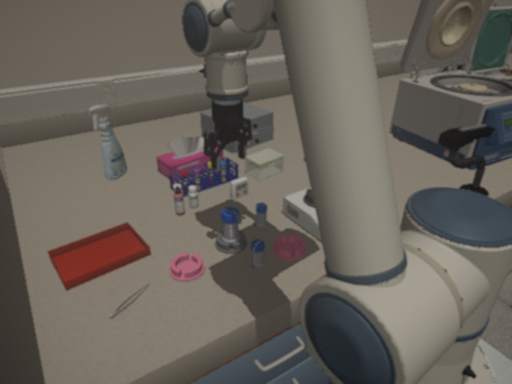

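In the wrist crop the cap's top circle is centred at about (298,290). Its white line runs (287,232)–(306,348), and the pin in the stand slot shows at about (345,210).

```bash
python3 - <<'E'
from h import *
f=lambda x,y:((x+.5)/2.4-.5+130,(y+.5)/2.4-.5+60)
c=onz('w3',f(298,290),.110); print('cap',c)
a,b=onz('w3',f(287,232),.11),onz('w3',f(306,348),.11); print(a,b,'line',np.degrees(np.arctan2(*(a-b)[[1,0]])))
for z in(.015,.019,.023):
  p=onz('w3',f(345,210),z); print('pin',p,[np.degrees(np.arctan2(p[1]-y,p[0]-x)) for x,y in((.5225,.125),(.521,.125))])
print(onz('w3',f(300,236),.006))
print(onz('w3',f(298-57,290),.11),onz('w3',f(298+57,290),.11))
E
```

```text
cap [0.52324627 0.12563416 0.11      ]
[0.545567 0.13663  0.11    ] [0.49923585 0.11521952 0.11      ] line 24.802533169541057
pin [0.54630589 0.10705275 0.015     ] [np.float64(-37.0126245866037), np.float64(-35.3447376314361)]
pin [0.54690982 0.10745922 0.019     ] [np.float64(-35.700834040948806), np.float64(-34.097736074280505)]
pin [0.54751375 0.1078657  0.023     ] [np.float64(-34.410954127808786), np.float64(-32.87223967623529)]
[0.52385773 0.12613907 0.006     ]
[0.5166259  0.14845534 0.11      ] [0.52986575 0.10281604 0.11      ]
```

```bash
python3 -c "
from h import *
rel([0.5231,0.1252,0.076],16)"
```

```text
t 2.52 pos [0.5232 0.1224 0.2353] yaw 16.19 z [-2.e-04 -2.e-04 -1.e+00] rel cm [ 0.07 -0.27 15.93] turn 0.2 q6 1.407
```

move_arm(moves=[[8.5,0.07,-0.27,3.0,0],[8.5,0.07,-0.27,7,0],[8.5,0.07,-0.27,11,0],[8.5,0.07,-0.27,14,0],[8.5,0.07,-0.27,15.9,0],[8.5,0.07,-0.27,15.9,0],[8.5,0.07,-0.27,15.9,0]])

```text
clock: 3.1
tool_pos: [0.5229, 0.1259, 0.0761]
eef_rot: [-0.0, 0.99, 0.141, -0.001]
ft_force: [1.5, 0.5, 1.3]
gripper_width: 0.085
```

```bash
python3 -c "
from h import *
c,s=snap('wrist','w4')
rel([0.5231,0.1252,0.076],16)"
```

```text
t 3.15 pos [0.5237 0.1262 0.0771] yaw 16.26 z [ 5.e-04  1.e-04 -1.e+00] rel cm [-0.08  0.08  0.11] turn 0.3 q6 1.413
```

View pics/w4.png

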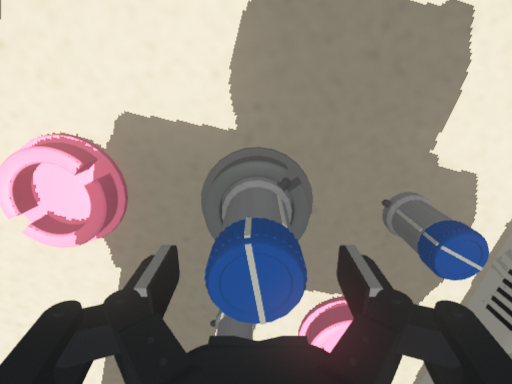

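```bash
python3 - <<'E'
from h import *
print(onz('w4',(256,272),.110), onz('w4',(247,222),.11),onz('w4',(262,320),.11), onz('w4',(257,194),.006), json.load(open('pics/w4.json'))['state']['tool_pos'])
a,b=onz('w4',(247,222),.11),onz('w4',(262,320),.11); print(np.degrees(np.arctan2(*(a-b)[[1,0]])), (a+b)/2, np.linalg.norm(a-b))
for z in (.019,): p=onz('w4',(291,183),z); print(p,np.degrees(np.arctan2(p[1]-.125,p[0]-.523)))
# stripe on body
a=onz('w4',(285,210),.03);print(a)
E
```

```text
[0.52780559 0.127231   0.11      ] [0.5508171  0.13787152 0.11      ] [0.50222467 0.11680694 0.11      ] [0.5288717  0.12747419 0.006     ] [0.522861848530474, 0.12593022233108575, 0.07608046727301354]
23.436494753523156 [0.52652089 0.12733923 0.11      ] 0.05296168800625957
[0.54877438 0.10670807 0.019     ] -35.36310112217526
[0.53083547 0.1066483  0.03      ]
```

```bash
python3 - <<'E'
from h import *
i=cv2.imread('pics/w4.png'); c=cv2.resize(i[205:335,186:326],(700,650),interpolation=2)
def ov(img,tag,ctr,z,r,f,col):
    for a in np.linspace(0,2*np.pi,73):
        p=f(proj(tag,[ctr[0]+r*np.cos(a),ctr[1]+r*np.sin(a),z])); cv2.circle(img,(int(p[0]),int(p[1])),1,col,-1)
f=lambda p:((p[0]+.5-186)*5,(p[1]+.5-205)*5)
ov(c,'w4',(.5231,.1252),.110,.024,f,(0,255,255)); ov(c,'w4',(.5231,.1252),.084,.024,f,(0,0,255))
i=cv2.imread('pics/w3.png'); d=cv2.resize(i[110:260,200:320],(560,700),interpolation=2)
k=560/120
g=lambda p:((p[0]+.5-200)*k,(p[1]+.5-110)*k)
ov(d,'w3',(.5231,.1252),.110,.024,g,(0,255,255)); ov(d,'w3',(.5231,.1252),.084,.024,g,(0,0,255));ov(d,'w3',(.5231,.1252),.006,.046,g,(0,255,0))
cv2.imwrite('pics/ov.png',np.hstack([cv2.resize(c,(400,371)),cv2.resize(d,(297,371))]))
cv2.imwrite('pics/ov.png',cv2.resize(np.hstack([cv2.resize(c,(646,600)),cv2.resize(d,(480,600))])[:,:],(800,426)))
E
```

```text
(no output)
```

View pics/ov.png

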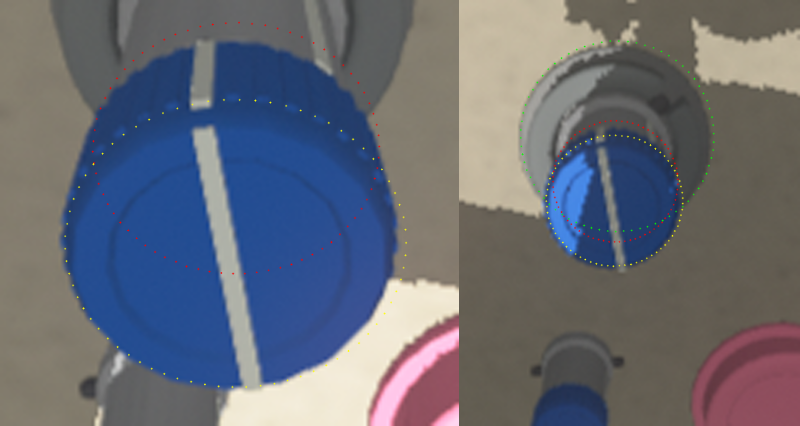

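```bash
python3 - <<'E'
from h import *
s=800/1126
sx=s*646/700*5; sy=426/600*600/650*5
f=lambda x,y:((x+.5)/sx-.5+186,(y+.5)/sy-.5+205)
a,b=onz('w4',f(204,127),.11),onz('w4',f(252,388),.11);print('line',np.degrees(np.arctan2(*(a-b)[[1,0]])))
# mill overlays
def ov(img,tag,ctr,z,r,f,col):
    for a in np.linspace(0,2*np.pi,73):
        p=f(proj(tag,[ctr[0]+r*np.cos(a),ctr[1]+r*np.sin(a),z])); cv2.circle(img,(int(p[0]),int(p[1])),1,col,-1)
out=[]
for C in ((.4853,-.1645),(.4885,-.1640)):
  for tag,(x0,y0,n) in dict(w2=(205,125,105),top0=(276,207,36)).items():
    i=cv2.imread(f'pics/{tag}.png'); k=390/n
    c=cv2.resize(i[y0:y0+n,x0:x0+n],(390,390),interpolation=2)
    g=lambda p:((p[0]+.5-x0)*k,(p[1]+.5-y0)*k)
    ov(c,tag,C,.0945,.0425,g,(0,255,255)); ov(c,tag,C,.0945,.0285,g,(255,255,0)); ov(c,tag,C,.068,.0425,g,(0,0,255))
    out.append(c)
cv2.imwrite('pics/ovm.png',cv2.resize(np.vstack([np.hstack(out[:2]),np.hstack(out[2:])]),(600,600)))
E
```

```text
line 24.81367528019717
```

View pics/ovm.png

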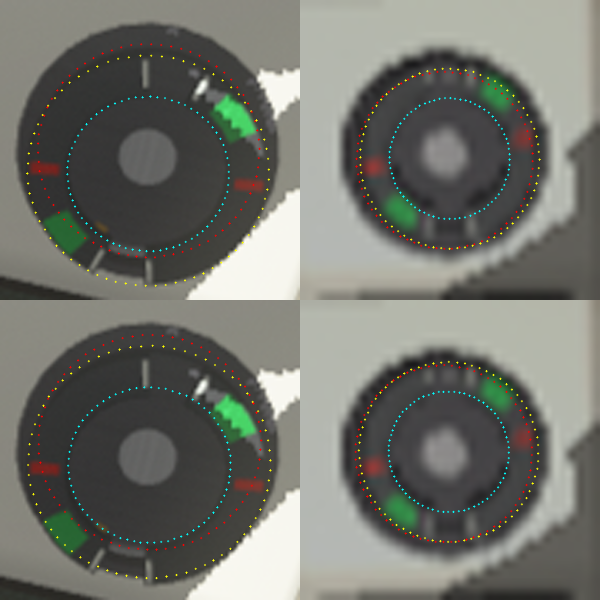

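move_arm(moves=[[8.5,-0.07,0.08,0.1,0],[4.4,-0.07,0.08,0.1,0],[4.4,-0.07,0.08,0.1,0],[4.4,-0.07,0.08,0.1,0],[4.4,-0.07,0.08,0.1,0],[4.4,-0.07,0.08,0.1,0],[4.4,-0.07,0.08,0.1,0],[4.4,-0.07,0.08,0.1,0]], squeeze=60)

```text
clock: 3.82
tool_pos: [0.5233, 0.1261, 0.0762]
eef_rot: [-0.0, 0.99, 0.142, 0.001]
ft_force: [-1.4, 0.9, 11.8]
gripper_width: 0.0467
```

```bash
python3 -c "
from h import *
c,s=snap('wrist','w5'); print(s['gripper_width'],s['ft_force'],s['wrist_torque'])
rel([0.5231,0.1252,0.076],16)"
```

```text
0.046658918843711004 [-1.43861475  0.92937954 11.75498378] [ 0.05690244  0.24158008 -0.03597495]
t 3.87 pos [0.5233 0.1261 0.0762] yaw 16.33 z [ 1.7e-03  3.0e-04 -1.0e+00] rel cm [-0.04  0.08  0.02] turn 0.3 q6 1.411
```

View pics/w5.png

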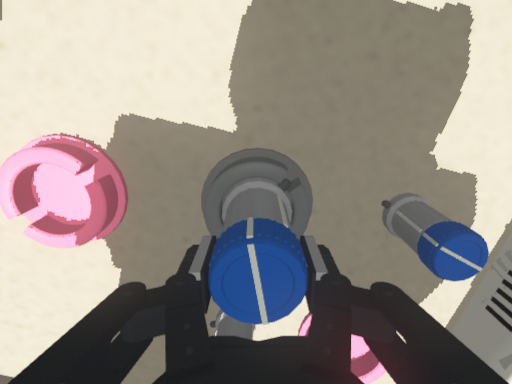

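move_arm(moves=[[4.4,0,0,0,6],[4.4,0,0,0,12],[4.4,0,0,0,18],[4.4,0,0,0,24],[4.4,0,0,0,30],[4.4,0,0,0,36],[4.4,0,0,0,42],[4.4,0,0,0,46]])

```text
clock: 4.53
tool_pos: [0.5228, 0.1256, 0.0762]
eef_rot: [0.0, 0.966, -0.259, 0.0]
ft_force: [-3.2, -3.4, 14.5]
gripper_width: 0.0468
```

```bash
python3 -c "
from h import *
s=env.read_state(); print(s['gripper_width'],s['ft_force'],s['wrist_torque'])
rel([0.5231,0.1252,0.076],16)"
```

```text
0.0467722177022422 [-3.24071809 -3.3572825  14.53444853] [-0.963139    0.9271126   0.06569831]
t 4.53 pos [0.5228 0.1256 0.0762] yaw -30.0 z [ 6.e-04 -4.e-04 -1.e+00] rel cm [0.05 0.02 0.02] turn -46.0 q6 2.22
```

move_arm(moves=[[4.4,0,0,0,3],[4.4,0,0,0,6],[4.4,0,0,0,7],[4.4,0,0,0,8]])

```text
clock: 4.87
tool_pos: [0.5227, 0.1257, 0.0762]
eef_rot: [0.0, 0.946, -0.323, 0.0]
ft_force: [-3.7, -2.5, 13.7]
gripper_width: 0.0463
```

```bash
python3 -c "
from h import *
s=env.read_state(); print(s['gripper_width'],s['ft_force'],s['wrist_torque'])
c,s=snap('wrist','w6')
rel([0.5231,0.1252,0.076],16)"
```

```text
0.04634545677888919 [-3.73169295 -2.51091186 13.69742191] [-0.79434523  0.9184211   0.38497148]
t 4.92 pos [0.5227 0.1257 0.0761] yaw -37.78 z [ 4.e-04 -4.e-04 -1.e+00] rel cm [0.06 0.01 0.01] turn -53.8 q6 2.356
```

View pics/w6.png

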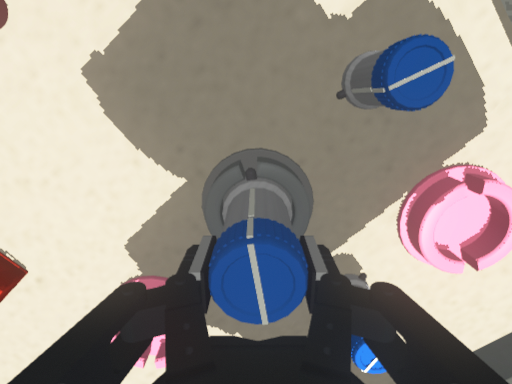

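```bash
python3 - <<'E'
import cv2
i=cv2.imread('pics/w6.png'); cv2.imwrite('pics/w6c.png',cv2.resize(i[150:330,190:330],(560,720)[:2] if 0 else (466,600),interpolation=2))
E
```

```text
(no output)
```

View pics/w6c.png

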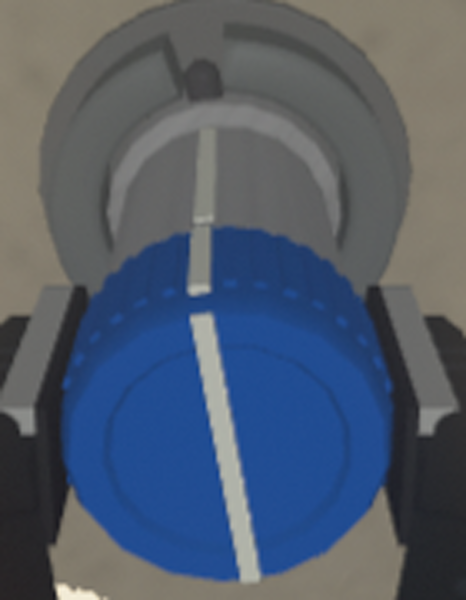

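move_arm(moves=[[4.4,0,0,0,1],[4.4,0,0,0,2],[4.4,0,0,0,2]])

```text
clock: 5.17
tool_pos: [0.5227, 0.1256, 0.0762]
eef_rot: [0.0, 0.941, -0.339, 0.0]
ft_force: [-3.8, -3.4, 14.4]
gripper_width: 0.0464
```

```bash
python3 -c "
from h import *
s=env.read_state(); print(s['gripper_width'],s['ft_force'],s['wrist_torque'])
rel([0.5231,0.1252,0.076],16)"
```

```text
0.04640531215084086 [-3.79153576 -3.35338416 14.3952364 ] [-0.7921089   0.93933857  1.14073395]
t 5.17 pos [0.5227 0.1256 0.0762] yaw -39.66 z [ 6.e-04 -7.e-04 -1.e+00] rel cm [0.06 0.01 0.02] turn -55.7 q6 2.389
```

```bash
python3 - <<'E'
from h import *
sx=466/140; sy=600/180
f=lambda x,y:((x+.5)/sx-.5+190,(y+.5)/sy-.5+150)
a,b=onz('w6',f(202,316),.11),onz('w6',f(250,580),.11);print('line',np.degrees(np.arctan2(*(a-b)[[1,0]])),(a+b)/2)
for z in (.019,.021,.023):
  p=onz('w6',f(202,78),z); print(p,np.degrees(np.arctan2(p[1]-.1252,p[0]-.5231)))
E
```

```text
line -29.07739106211795 [0.52049858 0.12521674 0.11      ]
[0.54765397 0.11116475 0.019     ] -29.752647016384223
[0.54804513 0.11079377 0.021     ] -30.00715610974604
[0.54843629 0.11042279 0.023     ] -30.252567031429624
```

move_arm(moves=[[4.4,0,0,0,-1],[4.4,0,0,0,-2.5],[4.4,0,0,0,-2.8],[4.4,0,0,-0.5,-2.8],[4.4,0,0,-1.5,-2.8],[4.4,0,0,-3,-2.8],[4.4,0,0,-5,-2.8],[4.4,0,0,-7,-2.8]])

```text
clock: 5.83
tool_pos: [0.5225, 0.1259, 0.1466]
eef_rot: [0.0, 0.949, -0.316, -0.0]
ft_force: [0.4, 1.3, -2.4]
gripper_width: 0.0465
```

```bash
python3 -c "
from h import *
s=env.read_state(); print(s['gripper_width'],s['ft_force'],s['wrist_torque'])
snap('wrist','w7');snap('scene','s7')
rel([0.40,-0.163,0.20],-6.7)"
```

```text
0.04653358122300391 [ 0.35652399  1.28141288 -2.43439512] [ 0.08027907 -0.04465888  0.04573145]
t 5.93 pos [0.5244 0.1261 0.1487] yaw -36.89 z [ 5.2e-03  7.0e-04 -1.0e+00] rel cm [ 7.43 30.57 -5.22] turn -30.2 q6 2.34
```

View pics/w7.png

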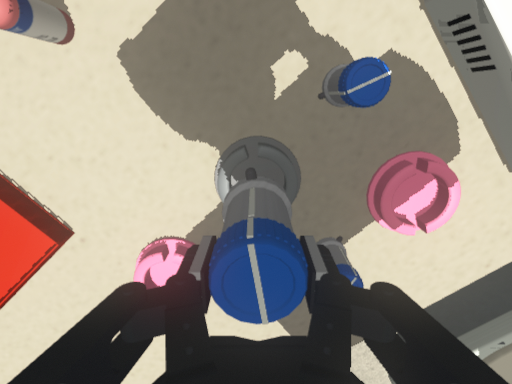

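View pics/s7.png

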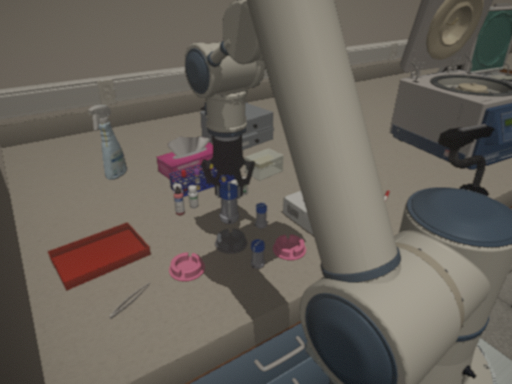

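move_arm(moves=[[4.4,0,0,-3.5,0],[4.4,2,8,-5.3,-6],[4.4,4,16,-5.3,-12],[4.4,6,23,-5.3,-18],[4.4,7.4,30.5,-5.3,-24],[4.4,7.4,30.5,-5.3,-30],[4.4,7.4,30.5,-5.3,-30],[4.4,7.4,30.5,-5.3,-30]])

```text
clock: 6.6
tool_pos: [0.4134, -0.1282, 0.1974]
eef_rot: [-0.0, 0.998, -0.059, 0.0]
ft_force: [0.4, 0.1, -3.0]
gripper_width: 0.0466
```

move_arm(moves=[[4.4,0,0,0,0],[4.4,0,0,0,0],[4.4,0,0,0,0],[4.4,0,0,0,0]])

```text
clock: 6.93
tool_pos: [0.4148, -0.1263, 0.1973]
eef_rot: [-0.0, 0.998, -0.06, -0.0]
ft_force: [0.1, -0.3, -1.7]
gripper_width: 0.0464
```

```bash
python3 -c "
from h import *
snap('wrist','w8');snap('scene','s8')
rel([0.4869,-0.164,0.20],-6.7)"
```

```text
t 7.03 pos [ 0.4149 -0.126   0.1972] yaw -6.77 z [-1.e-04  2.e-04 -1.e+00] rel cm [ 7.59  2.92 -0.28] turn -0.1 q6 1.256
```

View pics/w8.png

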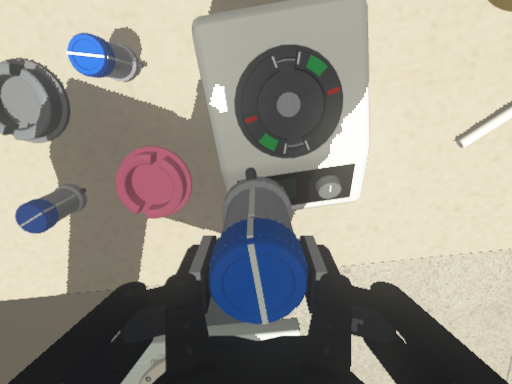

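View pics/s8.png

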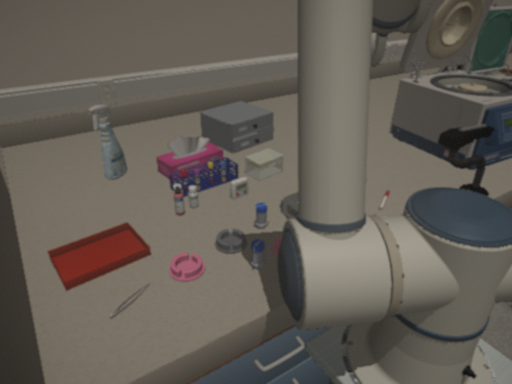

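```bash
python3 - <<'E'
import cv2
i=cv2.imread('pics/w8.png'); cv2.imwrite('pics/w8c.png',cv2.resize(i[30:210,210:370],(640,720)[:2] if 0 else (533,600),interpolation=2))
E
```

```text
(no output)
```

View pics/w8c.png

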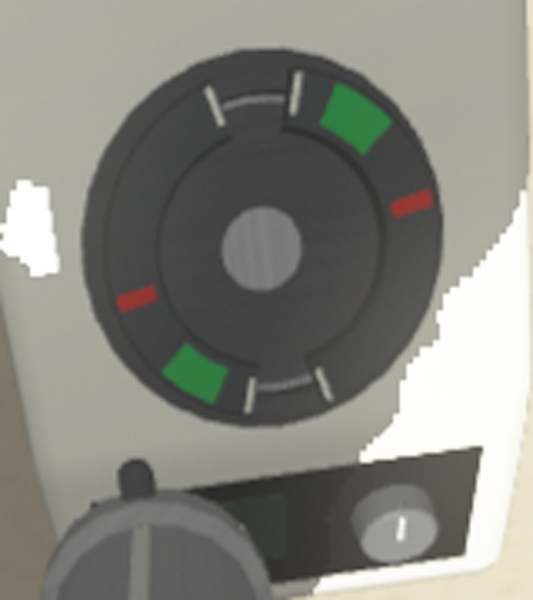

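```bash
python3 - <<'E'
from h import *
k=600/180
f=lambda x,y:((x+.5)/k-.5+210,(y+.5)/k-.5+30)
P={n:onz('w8',f(*v),.0945) for n,v in dict(t1a=(214,106),t1b=(296,93),t2a=(251,395),t2b=(323,384),g1=(356,118),g2=(195,374),r1=(412,202),r2=(137,298),h1=(158,245),h2=(378,235)).items()}
c=(P['g1']+P['g2'])/2; print('c green',c,'c red',(P['r1']+P['r2'])/2,'ticks',sum(P[k] for k in('t1a','t1b','t2a','t2b'))/4,'hole',(P['h1']+P['h2'])/2,np.linalg.norm(P['h1']-P['h2']))
an=lambda a,b:np.degrees(np.arctan2(*(P[a]-P[b])[[1,0]]))
print('slot from green',an('g1','g2')+40.1,'red',an('r1','r2')+80.2,'ticks',(an('t1a','t2b')+an('t1b','t2a'))/2, [np.linalg.norm(P[a]-c) for a in ('t1a','t1b','t2a','t2b','g1','r1')])
print('hub z', [(z,onz('w8',f(262,249),z)[:2]) for z in (.07,.08)])
# cup: foot pin tip
S=json.load(open('pics/w8.json'))['state']; print(S['tool_pos'])
z0=S['tool_pos'][2]-.0762+.006
p=onz('w8',f(135,480),z0+.015); print('pin',p, z0)
i=cv2.imread('pics/w8.png'); c=cv2.resize(i[30:210,210:370],(533,600),interpolation=2)
for C,col in (((.4868,-.1643),(0,255,255)),):
  for r,z in ((.0425,.0945),(.0285,.0945)):
    for a in np.linspace(0,2*np.pi,73):
      q=proj('w8',[C[0]+r*np.cos(a),C[1]+r*np.sin(a),z]); cv2.circle(c,(int((q[0]-210+.5)*k),int((q[1]-30+.5)*k)),1,col,-1)
cv2.imwrite('pics/w8o.png',c)
E
```

```text
c green [ 0.48524397 -0.16445848  0.0945    ] c red [ 0.48539031 -0.16452297  0.0945    ] ticks [ 0.48525002 -0.16435314  0.0945    ] hole [ 0.48810183 -0.16361099  0.0945    ] 0.055220747219952244
slot from green 1.4559085786618837 red 2.000324709390938 ticks 1.8461325579921963 [np.float64(0.03677208465705621), np.float64(0.03655040282873371), np.float64(0.0365828413189634), np.float64(0.03652102142276685), np.float64(0.03623158523315873), np.float64(0.03619878291744847)]
hub z [(0.07, array([ 0.48517812, -0.16442025])), (0.08, array([ 0.48556469, -0.16342356]))]
[0.41480035646045493, -0.12625970180668492, 0.19726686891955703]
pin [ 0.44291658 -0.12538323  0.14206687] 0.127066868919557
```

View pics/w8o.png

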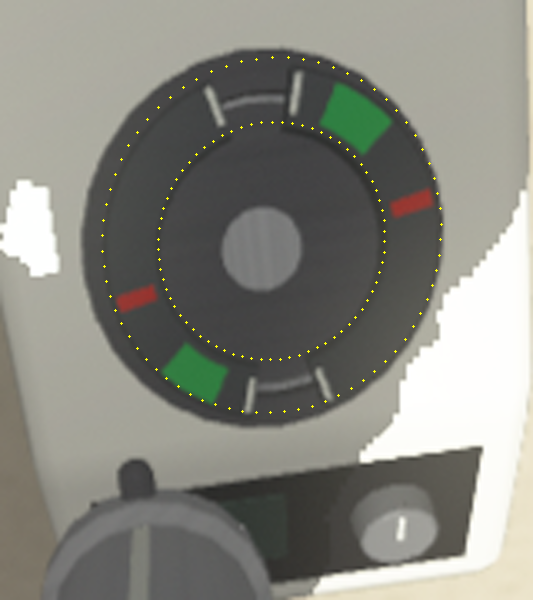

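```bash
python3 - <<'E'
from h import *
S=json.load(open('pics/w8.json'))['state']; T=np.array(S['tool_pos']); z0=T[2]-.0702
i=cv2.imread('pics/w8.png'); x0,y0,k=190,155,4
c=cv2.resize(i[y0:335,x0:330],None,fx=k,fy=k,interpolation=2)
def circ(r,z,col):
    for a in np.linspace(0,2*np.pi,90):
      q=proj('w8',[T[0]+r*np.cos(a),T[1]+r*np.sin(a),z]); cv2.circle(c,(int((q[0]-x0+.5)*k),int((q[1]-y0+.5)*k)),1,col,-1)
circ(.024,z0+.104,(0,255,255)); circ(.024,z0+.078,(0,0,255)); circ(.0265,z0+.02,(0,255,0)); 
for yaw in (0,1.8,4):
  a=np.radians(yaw); q=proj('w8',[T[0]+.0345*np.cos(a),T[1]+.0345*np.sin(a),z0+.013]); cv2.circle(c,(int((q[0]-x0+.5)*k),int((q[1]-y0+.5)*k)),2,(0,0,255),-1)
cv2.imwrite('pics/w8p.png',cv2.resize(c,None,fx=.8,fy=.8))
E
```

```text
(no output)
```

View pics/w8p.png

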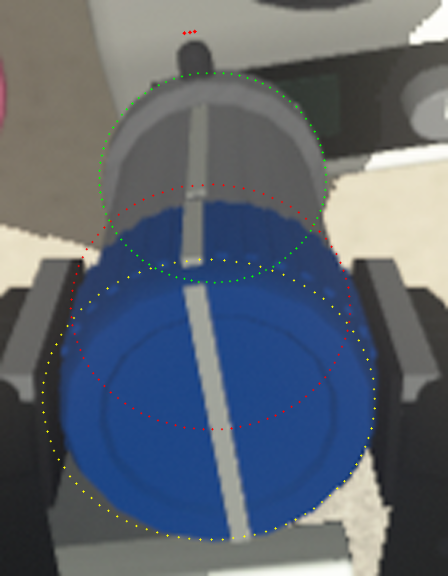

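```bash
python3 - <<'E'
from h import *
f=lambda x,y:((x+.5)/3.2-.5+190,(y+.5)/3.2-.5+155)
S=json.load(open('pics/w8.json'))['state']; T=np.array(S['tool_pos']); z0=T[2]-.0702
a,b=onz('w8',f(188,287),z0+.104),onz('w8',f(241,540),z0+.104);print('line',np.degrees(np.arctan2(*(a-b)[[1,0]])),(a+b)/2-T)
p=onz('w8',f(195,45),z0+.013);print(p-T,np.degrees(np.arctan2(p[1]-T[1],p[0]-T[0])))
p=onz('w8',f(200,105),z0+.02);print(p-T,np.degrees(np.arctan2(p[1]-T[1],p[0]-T[0])))
rel([.4853,-.164,.185],-6.8)
E
```

```text
line 3.0341552221273975 [-0.00231281 -0.00083183  0.0338    ]
[ 0.03126839  0.00019188 -0.0572    ] 0.35160003861664857
[ 0.01897502  0.00045816 -0.0502    ] 1.3831495405629237
t 7.03 pos [ 0.4149 -0.126   0.1972] yaw -6.77 z [-1.e-04  2.e-04 -1.e+00] rel cm [7.44 2.94 1.22] turn 0.0 q6 1.256
```

move_arm(moves=[[4.4,3,1.2,0,0],[4.4,6,2.4,0,0],[4.4,7.4,2.9,0.4,0],[4.4,7.4,2.9,1.2,0],[4.4,7.4,2.9,1.2,0],[4.4,7.4,2.9,1.2,0],[4.4,7.4,2.9,1.2,0],[4.4,7.4,2.9,1.2,0]])

```text
clock: 7.7
tool_pos: [0.4842, -0.1642, 0.1857]
eef_rot: [-0.0, 0.998, -0.06, 0.0]
ft_force: [0.4, -0.1, -3.0]
gripper_width: 0.0469
```

```bash
python3 -c "
from h import *
c,s=snap('wrist','w9');d,_=snap('scene','s9')
cv2.imwrite('pics/w9c.png',cv2.resize(c['img'][60:330,150:370],(489,600),interpolation=2))
print(s['ft_force'],s['wrist_torque'])
rel([0.4853,-0.164,0.185],-6.7)"
```

```text
[ 0.36412119 -0.10327519 -2.98080847] [ 0.04770369  0.01374032 -0.0155953 ]
t 7.8 pos [ 0.4844 -0.1645  0.1858] yaw -6.87 z [ 4.e-04 -2.e-04 -1.e+00] rel cm [ 0.09 -0.06  0.08] turn -0.2 q6 1.247
```

View pics/w9c.png

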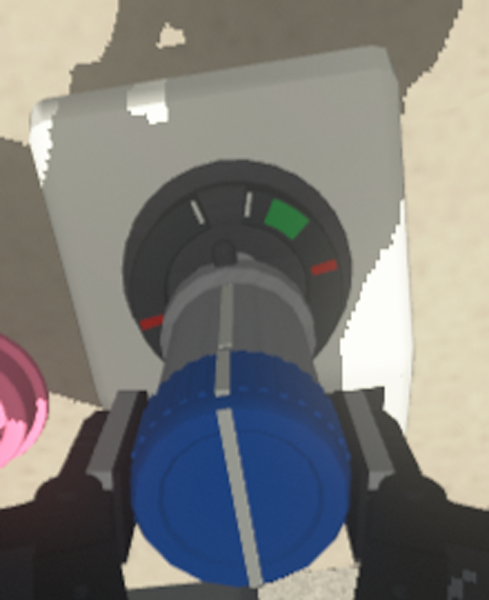

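View pics/s9.png

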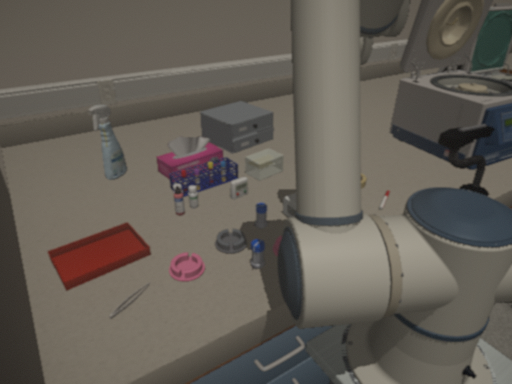

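move_arm(moves=[[4.4,0.08,-0.05,0.5,0],[4.4,0.08,-0.05,1.1,0],[4.4,0.08,-0.05,1.7,0],[4.4,0.08,-0.05,2.2,0],[4.4,0.08,-0.05,2.6,0],[4.4,0.08,-0.05,2.6,0]])

```text
clock: 8.3
tool_pos: [0.4849, -0.1642, 0.1583]
eef_rot: [-0.0, 0.998, -0.06, -0.001]
ft_force: [-0.1, 0.1, -2.4]
gripper_width: 0.0467
```

```bash
python3 -c "
from h import *
c,s=snap('wrist','w10')
cv2.imwrite('pics/w10c.png',cv2.resize(c['img'][60:330,150:370],(489,600),interpolation=2))
print(s['ft_force'],s['wrist_torque'])
rel([0.4853,-0.164,0.1402],-6.7)"
```

```text
[-0.12091118  0.08500048 -2.39598167] [ 0.04082952  0.01085243 -0.01589932]
t 8.35 pos [ 0.4851 -0.1642  0.1588] yaw -6.89 z [-1.e-03  5.e-04 -1.e+00] rel cm [ 0.01 -0.02  1.86] turn -0.2 q6 1.248
```

View pics/w10c.png

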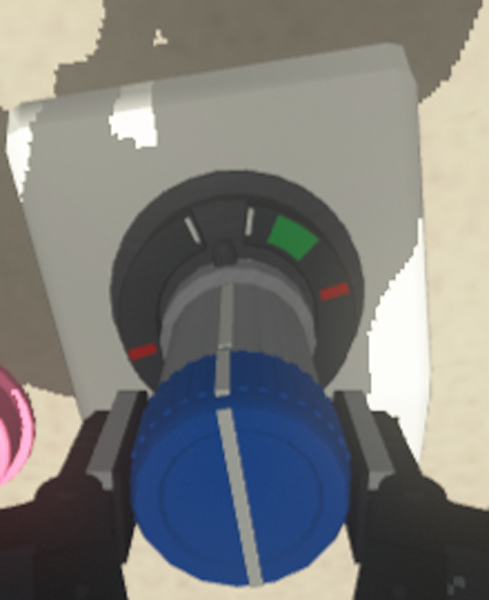

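move_arm(moves=[[4.4,0.02,-0.02,0.4,0],[4.4,0.02,-0.02,0.8,0],[4.4,0.02,-0.02,1.1,0],[4.4,0.02,-0.02,1.1,0]])

```text
clock: 8.68
tool_pos: [0.4854, -0.164, 0.1477]
eef_rot: [-0.0, 0.998, -0.06, -0.0]
ft_force: [0.8, 0.3, -2.5]
gripper_width: 0.0469
```

```bash
python3 -c "
from h import *
c,s=snap('wrist','w11')
cv2.imwrite('pics/w11c.png',cv2.resize(c['img'][60:330,150:370],(489,600),interpolation=2))
print(s['ft_force'],s['wrist_torque'])
rel([0.4853,-0.164,0.1402],-6.7)"
```

```text
[ 0.76134484  0.26957406 -2.53007662] [-0.03885481 -0.07233976  0.04258365]
t 8.73 pos [ 0.4855 -0.1641  0.148 ] yaw -6.88 z [-5.e-04  3.e-04 -1.e+00] rel cm [-0.02 -0.    0.78] turn -0.2 q6 1.248
```

View pics/w11c.png

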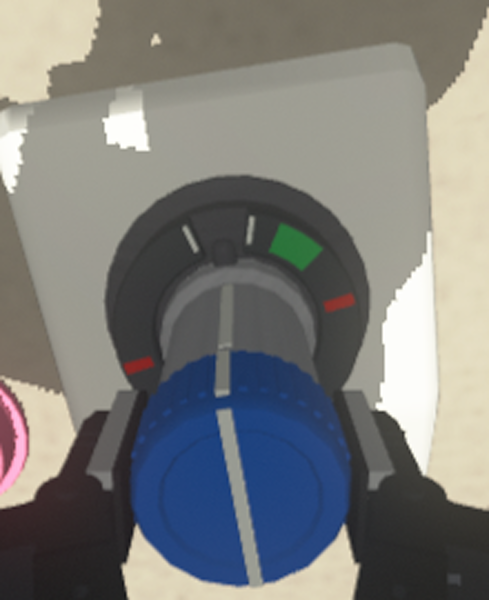

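Still in free air with the pins entering the slots. I'll go on down to the seat.

move_arm(moves=[[4.4,0,0,0.3,0],[4.4,0,0,0.55,0],[4.4,0,0,0.7,0],[4.4,0,0,0.75,0],[4.4,0,0,0.75,0]])

```text
clock: 9.15
tool_pos: [0.4856, -0.1641, 0.1407]
eef_rot: [-0.0, 0.998, -0.06, -0.0]
ft_force: [0.6, -0.3, -1.5]
gripper_width: 0.0466
```

```bash
python3 -c "
from h import *
c,s=snap('wrist','w12')
cv2.imwrite('pics/w12c.png',cv2.resize(c['img'][60:330,150:370],(489,600),interpolation=2))
print(s['ft_force'],s['wrist_torque'])
rel([0.4853,-0.164,0.1402],-6.7)"
```

```text
[ 0.63397723 -0.28622519 -1.52537792] [-0.00418536 -0.00450601  0.01847416]
t 9.2 pos [ 0.4856 -0.1642  0.1408] yaw -6.88 z [-1.e-04  0.e+00 -1.e+00] rel cm [-0.04 -0.01  0.06] turn -0.2 q6 1.248
```

View pics/w12c.png

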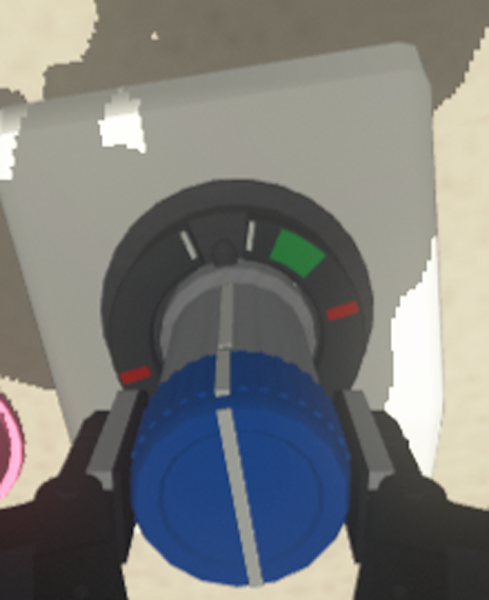

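move_arm(moves=[[4.4,-0.02,0,0.06,0],[4.4,-0.02,0,0.1,0],[4.4,-0.02,0,0.1,0]])

```text
clock: 9.45
tool_pos: [0.4858, -0.1642, 0.1403]
eef_rot: [0.0, 0.998, -0.06, 0.0]
ft_force: [-0.3, 1.2, 5.2]
gripper_width: 0.0465
```

```bash
python3 -c "
from h import *
s=env.read_state()
print(s['ft_force'],s['wrist_torque'])
rel([0.4853,-0.164,0.1402],-6.7)"
```

```text
[-0.27088707  1.21560308  5.1986517 ] [ 0.15865169  0.19637558 -0.03596786]
t 9.45 pos [ 0.4858 -0.1642  0.1403] yaw -6.88 z [ 9.e-04 -3.e-04 -1.e+00] rel cm [-0.05 -0.02  0.01] turn -0.2 q6 1.248
```

move_arm(moves=[[4.4,0,0,0,3],[4.4,0,0,0,6],[4.4,0,0,0,9],[4.4,0,0,0,12],[4.4,0,0,0,16],[4.4,0,0,0,20],[4.4,0,0,0,20]])

```text
clock: 10.03
tool_pos: [0.4861, -0.1642, 0.1403]
eef_rot: [0.0, 0.972, -0.234, 0.001]
ft_force: [1.9, 2.9, 6.4]
gripper_width: 0.0464
```

```bash
python3 -c "
from h import *
c,s=snap('wrist','w13')
cv2.imwrite('pics/w13c.png',cv2.resize(c['img'][60:330,150:370],(489,600),interpolation=2))
print(s['ft_force'],s['wrist_torque'])
rel([0.4853,-0.164,0.1402],-47)"
```

```text
[1.9199764  2.85571133 6.36530534] [ 0.46253138 -0.40857711  0.15571925]
t 10.08 pos [ 0.486  -0.1642  0.1403] yaw -26.82 z [ 1.4e-03 -3.0e-04 -1.0e+00] rel cm [-0.07  0.02  0.01] turn 20.2 q6 1.596
```

View pics/w13c.png

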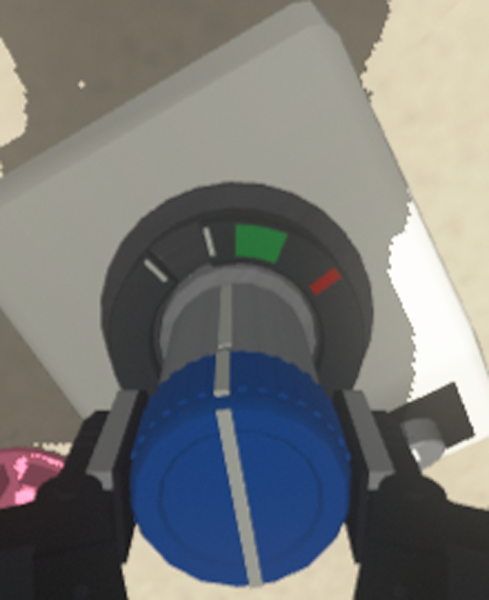

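move_arm(moves=[[4.4,0,0,0,4],[4.4,0,0,0,8],[4.4,0,0,0,12],[4.4,0,0,0,15],[4.4,0,0,0,18],[4.4,0,0,0,20],[4.4,0,0,0,20],[4.4,0,0,0,20]])

```text
clock: 10.75
tool_pos: [0.486, -0.1642, 0.1403]
eef_rot: [-0.0, 0.918, -0.397, 0.001]
ft_force: [1.7, 1.7, 6.0]
gripper_width: 0.0465
```

```bash
python3 -c "
from h import *
c,s=snap('wrist','w14')
cv2.imwrite('pics/w14c.png',cv2.resize(c['img'][60:330,150:370],(489,600),interpolation=2))
print(s['ft_force'],s['wrist_torque'],s['gripper_width'],s['dq'])
rel([0.4853,-0.164,0.1402],-47)"
```

```text
[1.73958738 1.68425798 6.02983833] [ 0.3848312  -0.35398075  0.2219504 ] 0.04652052969491788 [ 0.00021503  0.00051849  0.00095909  0.00062877  0.00031188 -0.00608859]
t 10.8 pos [ 0.486  -0.1642  0.1403] yaw -46.71 z [ 1.3e-03 -4.0e-04 -1.0e+00] rel cm [-0.06  0.03  0.01] turn 0.3 q6 1.943
```

View pics/w14c.png

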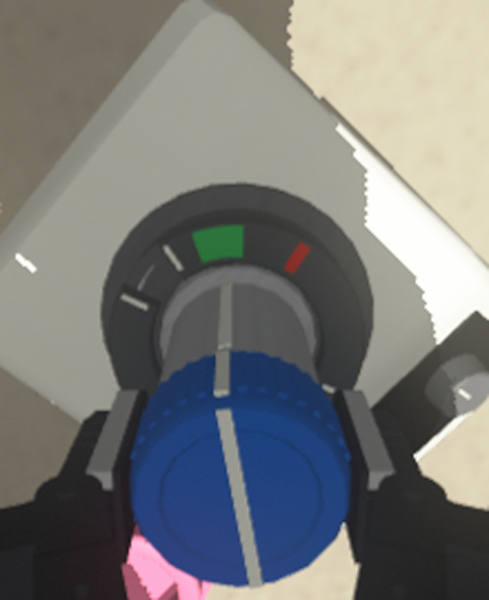

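The stripe and pin at about (224,250) point at the middle of the green mark (219,243), well short of the red mark at (297,257). The torque is 0.22 N·m. I'll hold briefly to check it stays there.

move_arm(moves=[[4.4,0,0,0,0],[4.4,0,0,0,0],[4.4,0,0,0,0],[4.4,0,0,0,0],[4.4,0,0,0,0],[4.4,0,0,0,0]])

```text
clock: 11.3
tool_pos: [0.486, -0.1642, 0.1403]
eef_rot: [-0.0, 0.918, -0.396, 0.001]
ft_force: [0.8, 2.5, 5.9]
gripper_width: 0.0467
```

```bash
python3 -c "
from h import *
c,s=snap('wrist','w15')
k=600/270
f=lambda x,y:((x+.5)/k-.5+150,(y+.5)/k-.5+60)
print(s['ft_force'],s['wrist_torque'])
rel([0.4853,-0.164,0.1402],-47)
a=cv2.imread('pics/w14.png').astype(int); print('img diff',np.abs(a-c['img']).mean())
g=onz('w14',f(219,243),.0945); r=onz('w14',f(297,257),.0945)
for p in (g,r): print(p,np.degrees(np.arctan2(p[1]+.1645,p[0]-.4853)))
p=onz('w14',f(228,285),.09); print(p,np.degrees(np.arctan2(p[1]+.1645,p[0]-.4853)))
"
```

```text
[0.78414886 2.47674627 5.94876044] [ 0.40794685 -0.35955866  0.2001861 ]
t 11.35 pos [ 0.486  -0.1642  0.1403] yaw -46.71 z [ 1.3e-03 -4.0e-04 -1.0e+00] rel cm [-0.06  0.04  0.01] turn 0.3 q6 1.943
img diff 0.5762905544704862
[ 0.51344109 -0.1861896   0.0945    ] -37.62305702828592
[ 0.49247279 -0.19967809  0.0945    ] -78.4754085330182
[ 0.50105993 -0.17686822  0.09      ] -38.1244464060216
```

```bash
python3 -c "
from h import *
print(env.sign_off())"
```

```text
the job is handed in; nothing more can be done
None
```

I tightened the cap, moved the cup to the mill and turned it to the green pulse mark. I handed the job in at 11.35 s, with the gripper still holding it there.

- **Cap:** I turned it about 56° clockwise with the cup in the grey stand. The torque rose sharply to 1.14 N·m at the stop, and the cap line then lay over the body stripe.
- **Seating:** The cup went down upright with its pins through the slots. It first touched with the tool at 0.1403 m, against 0.1402 m expected for the seat.
- **Pulse mark:** After a 40° clockwise turn the cup stripe pointed at −38.1°, and the middle of the green mark was at −37.6 to −38.3°. The red mark was at −78.5°. The torque held at 0.20 to 0.22 N·m, as expected at green. There was no sign of the lock click, and a half-second hold showed no drift.
- **Disagreement:** The top camera put the mill 3 mm farther away in x than the wrist camera did. I used the wrist value, and the cup went in without side load.
- **Other things on the bench:** I touched none of them, but I took no final scene-camera picture to confirm they were undisturbed.

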